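# Present the filter cartridge to the inspection camera

## Task

Check the seal of the filter cartridge in the red press: pull the slide by its upright black handle fully out from under the press head, then lift the white cartridge by its orange stem up out of the clear cup. Hold it in the air in front of the inspection camera, its black lower end towards the lens, 120 mm from the lens, on the camera's line of sight and with the cartridge's axis along it. Finish while still holding it motionless there, with the slide left out; do not touch the camera with the cartridge, and leave the other things where they stand.

Things in the scene. Friction and masses are not known exactly. Their poses are not given: they have to be found in the camera images.
- press: (sizes here and below in mm) red filter press, fixed: white bed 110 wide (x) and 350 long (y), red column 290 high at its +y end, and a red head (70 in diameter, black handwheel of 80 above it, top at 313) overhanging the bed. Origin on the work surface under the head's axis. The head's underside is 190 above the work surface, 16 above the cartridge's stem while the slide is in. The slide runs out along the press's own -y, away from the column.
- slide (a joint): travel of the aluminium slide (plate 90 x 215, top 30 above the work surface) along the press's -y: 0 = fully in under the head, 0.13 m = fully out at its stop. It takes about 3 N to move and stays where it is left.
- slide_handle (a point): grasp point of the slide's handle: upright black round post 18 in diameter, rising 56 above the slide plate; this point is on its axis 28 above the plate (58 above the work surface). It stands 145 from the cup's axis towards the press's -y; axes parallel to the press's (the slide moves out along this -y).
- cup_mouth (a point): centre of the mouth of the clear cup on the slide in which the cartridge stands; cup 66 outside, 58 inside diameter, 57 high (mouth 87 above the work surface, cup floor 35 above it). It moves with the slide.
- cartridge: filter cartridge standing loose in the cup, 138 long, 130 to 220 g: white body 49 in diameter, black flat lower end cap, black upper cap 50 in diameter from 85 to 93 above the lower end, and an orange round grip stem 30 in diameter from 93 to 138. Origin at the centre of the lower end, z along the axis towards the stem. It must rise 52 to clear the cup.
- cart_mid (a point): centre of the cartridge, half-way up on its axis (69 above its lower end).
- cart_stem (a point): point on the cartridge's axis in the middle of the orange stem, 115.5 from the lower end: grip it here.
- cart_end (a point): centre of the cartridge's black lower end face: what the camera must see.
- camera: inspection camera on a low dark stand (base 100 x 90, fixed), blue camera body with a black lens barrel 42 in diameter; origin on the work surface under the stand. Its line of sight rises towards the stand's own -x, 35 degrees from vertical; the lens front is 125 above the work surface, 25 to -x of the origin.
- lens (a point): centre of the lens front; z is the line of sight, out of the lens.
- focus (a point): point on the line of sight 120 in front of the lens, where the cartridge's lower end must be held; z is the line of sight, pointing away from the lens (up, 35 degrees from vertical). The cartridge's own z must lie along it, the stem farther from the lens.
- spare: bystander: spare cartridge of the same size with a blue stem, standing. Origin at its underside.
- bottle: bystander: amber bottle 60 x 170 high. Origin at its underside.
- jar: bystander: glass jar 70 x 90 high. Origin at its underside.
- tin: bystander: green can 76 x 60 high. Origin at its underside.
- funnel: bystander: white funnel standing on its mouth, 110 x 120 high. Origin at its underside.
- screwdriver: bystander: screwdriver lying flat.

How it is judged:
By the outcome, as a careful person would: the job done as asked, in the order asked, and still so for the second after the job is handed in, while the arm keeps its last pose, push and grip.
It also fails if it takes over 56 s, if anything falls off the work surface, if the arm or the gripper's body presses on something with over 40 N, if the wrist force passes 120 N, or if a joint passes its speed limit or range.

## Robot

A 7-joint arm with a two-finger parallel gripper is mounted at the origin on the work surface. World frame = base frame: x ahead of the robot, y to its left, z up, the work surface at z = 0. Lengths are in m, angles in rad, forces in N, time in s.
With the tool pointing down it reaches from about 0.4 to 0.875 m from the base axis. Payload 4.4 kg.
Tool frame: the origin (TCP) lies midway between the tips of the shut fingers; the grasp point (between the pads) lies 19 mm behind it; z points along the fingers, y is the line along which they close (so a half turn about z gives the same grasp; the last joint's range is limited). The gripper opens to 85 mm and grips with 20 to 120 N. Pads are 22 mm wide; open, the fingers measure 114 mm over their backs; the gripper's body (76 mm by 85 mm) begins 54 mm behind the grasp point. The pads swing forward as they close: fully open they stand 13 mm farther back than shut.
Start: joints at [1.038, 0.628, 0.038, 1.517, -0.027, 0.996, -0.02], TCP at [0.293, -0.58, 0.231] pointing down, gripper open.
Joint ranges: [-3.06, 3.06], [-0.37, 2.12], [-1.25, 1.32], [0.18, 2.47], [-1.1, 4.24], [0.23, 1.98], [-2.94, 2.94]. Speed limits (rad/s): [2.57, 2.57, 3.14, 3.14, 3.14, 3.14, 3.14].

## Interface

Orientations are given as a unit quaternion [x, y, z, w].
In Python, from cell import arm gives the robot as it stands.
- The arm moves only by the tool jog_arm, never from a script. Its argument "moves" is a list of rows, each a list of 3 entries, a list of its own where there are three numbers: the turn, a rotation vector about the tool's x, y, z in units of 10 degrees (1.0 is 10 degrees), then the shift along the tool's x, y, z in m, then the finger opening in m, from 0 to 0.0854. In form: [[[rx, ry, rz], [dx, dy, dz], fingers], ...]. A call has 1 to 10 rows; each row is the pose to reach, as a shift and turn from the pose commanded when the call began, along the tool's axes at that moment; what a row does not reach only later rows make up. A row lasts 1/8 s, in which the tool goes at most 62.5 mm and 10.7 degrees, less where a joint would pass 70% of its speed; a pose out of reach is approached as far as the arm can. A call with a gripper value outside its range is refused whole. The fingers move at their own pace and stop on an object; "newtons" is the grip in N (left out, the last holds). Time passes only in rows, so rows that repeat a pose let the fingers close. It gives the time, the measured TCP pose, the force, the opening and the grip force at its end, in the units of the state.
- arm.sense(): the state, without advancing time (a new reading comes with each control period).
- arm.grab_frame(name): name is "scene" or "side" or "wrist"; returns a dict with "frame" (420x560x3 uint8, red, green, blue), "z_map" (420x560 float32, m along the optical axis (not along the pixel's ray), 0 where there is no reading), "intrinsics" (3x3 intrinsics, pixels), "extrinsics" (4x4, takes a point from camera to world coordinates). Camera axes: x right, y down, z forward; pixel columns grow to the right and rows downward; lengths in m; the calibration is good to about 2 mm. The wrist camera is an equidistant fisheye: a pixel r from the principal point sees the ray r / f radians off the axis. A picture is of the moment at which its call begins.
- arm.hand_in(): hands the job in; it is judged then, once.
The state is a dict: "time_s": time; "joints": joint angles; "joint_velocities": joint speeds; "joint_torque": joint torques, N m; "ee_pos": TCP position; "ee_rot": TCP orientation; "wrist_force": force on the tool from outside, world axes, zero at the start; "ft_torque": the same for the moment, N m; "opening": finger opening in m; "gripper_force": force on a finger pad.
Only numpy, scipy, OpenCV 4.12 (cv2) and the standard library are available. Lean on these libraries where they do the work, as an engineer would, in place of code of your own. Each camera call takes 0.05 s, during which the arm holds its last target. There are 200 camera calls.

## Working session

There is one attempt and no reset: what is moved stays moved. The work goes in short steps, Python scripts to look and compute and a tool call to move; the robot and the scene stay as the last step left them, time stands still between calls to the robot, and variables do not carry over. Pictures are saved under pics/ and viewed, at most 10 in all, crops included, and the job is handed in when it is done.

Besides the shell and the picture viewer there is one more tool, called after ">>>" as name([rows], argument=value, ...), one row to a line, values as JSON. jog_arm: Moves the arm, as the interface text tells. Its arguments: {"type":"object","properties":{"moves":{"type":"array"},"newtons":{"type":"number"}},"required":["moves"]}

```bash
mkdir -p pics; ls
python3 - <<'E'
from cell import arm
import cv2,numpy as np,pickle
d={}
for n in("scene","side","wrist"):
    f=arm.grab_frame(n); d[n]=f
    print(n,f["intrinsics"].tolist(),np.round(f["extrinsics"],3).tolist())
pickle.dump(d,open("f0.pkl","wb"))
a=np.hstack([d["scene"]["frame"],d["side"]["frame"]])
cv2.imwrite("pics/scene.png",d["scene"]["frame"][:,:,::-1]);cv2.imwrite("pics/side.png",d["side"]["frame"][:,:,::-1])
print(arm.sense())
E
```

```text
pics
scene [[486.6077389274792, 0.0, 277.5560006338809], [0.0, 486.6077389274792, 206.89177781633924], [0.0, 0.0, 1.0]] [[0.606, 0.657, -0.448, 1.098], [0.795, -0.502, 0.339, -0.455], [-0.002, -0.562, -0.827, 1.161], [0.0, 0.0, 0.0, 1.0]]
side [[480.76122288287297, 0.0, 278.80197968356543], [0.0, 480.76122288287297, 203.8414772512946], [0.0, 0.0, 1.0]] [[-0.873, -0.314, 0.373, 0.044], [-0.487, 0.593, -0.642, 0.798], [-0.02, -0.742, -0.67, 1.043], [0.0, 0.0, 0.0, 1.0]]
wrist [[325.19226210127806, 0.0, 277.01168719680516], [0.0, 325.19226210127806, 208.9361435368382], [0.0, 0.0, 1.0]] [[0.449, -0.844, -0.293, 0.369], [-0.893, -0.425, -0.145, -0.541], [-0.002, 0.327, -0.945, 0.374], [0.0, 0.0, 0.0, 1.0]]
{'time_s': 0.15, 'joints': array([ 1.0381849 ,  0.62914979,  0.03843096,  1.5181196 , -0.02701937,
        0.99633448, -0.02001   ]), 'joint_velocities': array([-0.00086316, -0.00219345,  0.00175328, -0.00286587, -0.00043109,
        0.00020483, -0.00126618]), 'joint_torque': array([ 1.72575812e-03, -5.63792825e+01,  1.22743316e+00, -1.93649179e+01,
        1.09443662e-02,  7.34841975e-03,  2.34437169e-05]), 'ee_pos': array([ 0.29235469, -0.58000529,  0.23059557]), 'ee_rot': array([ 9.72884747e-01,  2.31289238e-01, -1.63903156e-04, -7.29069992e-04]), 'wrist_force': array([ 0.03394478,  0.48842465, -0.76706322]), 'ft_torque': array([-0.01658336, -0.01526692,  0.02648103]), 'gripper_force': 0.0, 'opening': 0.08537445866661464}
```

View pics/scene.png

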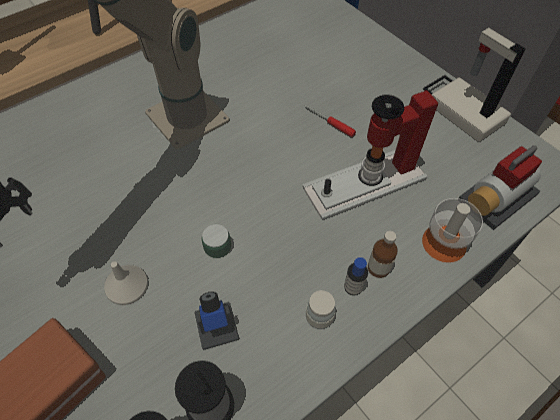

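View pics/side.png

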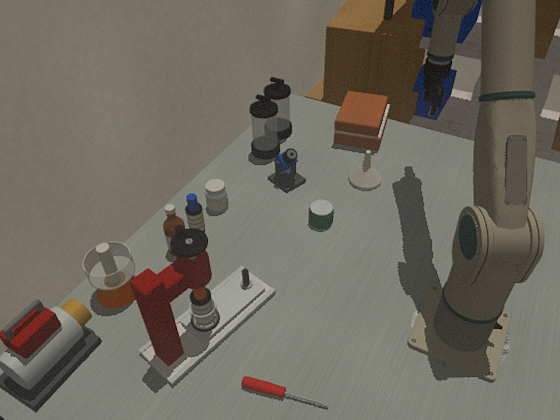

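The scene view shows the handle at about (327,186), the stem at (377,152), the inspection camera at (213,315) and the spare, bottle, jar, tin and funnel around it. In the side view the handle is at (245,278), the stem at (201,296) and the lens at (291,155).

```bash
cat > h.py <<'E'
import numpy as np,cv2,pickle
def cloud(f):
    z=f["z_map"];K=f["intrinsics"];v,u=np.indices(z.shape)
    p=np.stack([(u-K[0,2])/K[0,0]*z,(v-K[1,2])/K[1,1]*z,z],-1)
    return p@f["extrinsics"][:3,:3].T+f["extrinsics"][:3,3]
def box(f,u0,u1,v0,v1):
    P=cloud(f)[v0:v1,u0:u1].reshape(-1,3);C=f["frame"][v0:v1,u0:u1].reshape(-1,3).astype(int)
    ok=f["z_map"][v0:v1,u0:u1].ravel()>0
    return P[ok],C[ok]
E
python3 - <<'E'
from h import *
d=pickle.load(open("f0.pkl","rb"));np.set_printoptions(precision=4,suppress=True)
S,D=d["scene"],d["side"]
for n,f,bh,bs,bc,bb in(("scene",S,(315,340,172,200),(362,392,140,165),(185,245,285,350),(295,435,90,220)),("side",D,(233,258,262,295),(185,220,284,304),(262,312,140,195),(130,285,225,385))):
    print(n)
    P,C=box(f,*bh);m=(C.max(1)<70)&(P[:,2]>.04)&(P[:,2]<.1);print(" handle",m.sum(),P[m].mean(0),P[m].min(0),P[m].max(0))
    P,C=box(f,*bs);m=(C[:,0]>1.6*C[:,2])&(C[:,1]>.35*C[:,0])&(P[:,2]>.12)&(P[:,2]<.185);print(" stem",m.sum(),P[m].mean(0),P[m].min(0),P[m].max(0))
    P,C=box(f,*bc);m=(P[:,2]>.008)&(P[:,2]<.03)
    if m.sum()>5:
        r=cv2.minAreaRect(P[m][:,:2].astype(np.float32)*1000);print(" base",m.sum(),r)
    m=(P[:,2]>.04);print(" cam up",P[m].mean(0),P[m].min(0),P[m].max(0))
    b=(C[:,2]>1.5*C[:,0])&(C[:,2]>60)&(P[:,2]>.03);print(" blue",b.sum(),P[b].mean(0),P[b].min(0),P[b].max(0))
    P,C=box(f,*bb);m=(P[:,2]>.012)&(P[:,2]<.034)
    r=cv2.minAreaRect(P[m][:,:2].astype(np.float32)*1000);print(" bed",m.sum(),r)
    m=(C[:,0]>90)&(C[:,0]>3*C[:,1])&(P[:,2]>.28);print(" coltop",m.sum(),P[m].mean(0) if m.sum() else 0)
P=cloud(S)
for n,b in dict(spare=(343,370,255,296),bottle=(367,400,230,278),jar=(303,340,288,330),tin=(198,234,222,260),funnel=(102,150,258,304)).items():
    Q,_=box(S,*b);Q=Q[Q[:,2]>.015];print(n,(Q.min(0)+Q.max(0))/2,Q.max(0)[2])
E
```

```text
scene
 handle 79 [0.5331 0.1456 0.0696] [0.522  0.1383 0.0401] [0.5396 0.156  0.092 ]
 stem 128 [0.5685 0.2824 0.148 ] [0.5476 0.2685 0.1264] [0.587  0.3096 0.1732]
 base 749 ((649.009033203125, -319.675537109375), (109.57302856445312, 124.31424713134766), 73.10155487060547)
 cam up [ 0.6662 -0.3178  0.1062] [ 0.6191 -0.3557  0.0405] [ 0.7018 -0.2794  0.1393]
 blue 484 [ 0.678  -0.3228  0.1001] [ 0.6285 -0.3528  0.0777] [ 0.7018 -0.286   0.1197]
 bed 3264 ((487.94866943359375, 380.98663330078125), (481.19488525390625, 451.50433349609375), 59.91653060913086)
 coltop 170 [0.5891 0.3992 0.2915]
side
 handle 84 [0.5256 0.1521 0.0686] [0.5201 0.1416 0.0416] [0.5343 0.1583 0.0898]
 stem 149 [0.5537 0.2965 0.1473] [0.5389 0.2679 0.1272] [0.5753 0.31   0.1709]
 base 546 ((689.426513671875, -382.1806945800781), (166.66448974609375, 269.9549865722656), 41.529457092285156)
 cam up [ 0.6821 -0.3232  0.0882] [ 0.6198 -0.4442  0.04  ] [ 0.7973 -0.2759  0.1405]
 blue 142 [ 0.6579 -0.2998  0.0902] [ 0.6268 -0.3365  0.0507] [ 0.6963 -0.28    0.1297]
 bed 4617 ((586.76171875, 264.46893310546875), (362.0172119140625, 550.60302734375), 70.97644805908203)
 coltop 303 [0.5835 0.4014 0.2907]
spare [0.7864 0.0474 0.0799] 0.144831613352447
bottle [0.7887 0.0859 0.0961] 0.1768720602248811
jar [ 0.7972 -0.0996  0.0559] 0.09657720728436359
tin [ 0.4736 -0.1898  0.0417] 0.06829658901864821
funnel [ 0.43   -0.4401  0.07  ] 0.12489715374328059
```

```bash
cat >> h.py <<'E'
from scipy.spatial.transform import Rotation as R
def row(s,p,Rt):
    R0=R.from_quat(s["ee_rot"])
    return np.round(np.degrees((R0.inv()*Rt).as_rotvec())/10,2),np.round(R0.inv().apply(np.array(p)-s["ee_pos"]),4)
def frame(x,z):
    z=np.array(z,float);z/=np.linalg.norm(z);x=np.array(x,float);x-=z*(x@z);x/=np.linalg.norm(x)
    return R.from_matrix(np.stack([x,np.cross(z,x),z],1))
def wcloud(f):
    K=f["intrinsics"];z=f["z_map"];v,u=np.indices(z.shape);a=(u-K[0,2])/K[0,0];b=(v-K[1,2])/K[1,1]
    r=np.hypot(a,b)+1e-9;t=np.tan(r)
    p=np.stack([a/r*t*z,b/r*t*z,z],-1);return p@f["extrinsics"][:3,:3].T+f["extrinsics"][:3,3]
E
python3 - <<'E'
from h import *
from cell import arm
t=np.radians(167.4)
s=arm.sense();print(row(s,[.5295,.149,.22],frame([np.cos(t),np.sin(t),0],[0,0,-1])))
E
```

```text
(array([-0.000e+00, -1.000e-02, -1.407e+01]), array([ 0.5399, -0.5443,  0.0114]))
```

>>> jog_arm([
  [[0, 0, -3], [0.04, -0.04, 0], 0.085],
  [[0, 0, -14.07], [0.54, -0.544, 0.011], 0.085],
  [[0, 0, -14.07], [0.54, -0.544, 0.011], 0.085],
  [[0, 0, -14.07], [0.54, -0.544, 0.011], 0.085],
  [[0, 0, -14.07], [0.54, -0.544, 0.011], 0.085],
  [[0, 0, -14.07], [0.54, -0.544, 0.011], 0.085],
  [[0, 0, -14.07], [0.54, -0.544, 0.011], 0.085],
  [[0, 0, -14.07], [0.54, -0.544, 0.011], 0.085],
  [[0, 0, -14.07], [0.54, -0.544, 0.011], 0.085],
  [[0, 0, -14.07], [0.54, -0.544, 0.011], 0.085],
])

```text
time_s: 1.4
ee_pos: [0.4847, 0.0097, 0.2227]
ee_rot: [0.387, 0.922, -0.0, 0.0]
wrist_force: [2.2, -0.3, -0.2]
opening: 0.0852
gripper_force: 0.0
```

Run:
```python
from h import *
from cell import arm
t=np.radians(167.4)
s=arm.sense();print(s["time_s"],s["ee_pos"],s["joints"].round(2),row(s,[.5295,.149,.18],frame([np.cos(t),np.sin(t),0],[0,0,-1])))
f=arm.grab_frame("wrist");pickle.dump(f,open("w1.pkl","wb"));cv2.imwrite("pics/w1.png",f["frame"][:,:,::-1])
```

```text
1.4 [0.48473498 0.00973729 0.22267134] [ 0.3   0.45 -0.53  1.97  0.31  0.81  0.38] (array([-0.  ,  0.  , -3.29]), array([0.068 , 0.1295, 0.0426]))
```

View pics/w1.png

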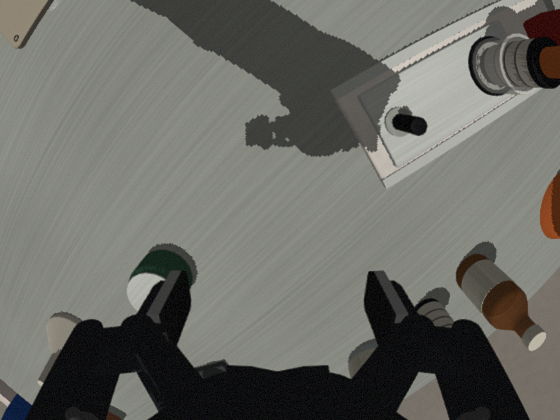

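The wrist view shows the handle at about (408,123) on the slide, the cartridge at the right edge at (530,65), and nothing between the hand and the handle.

Run:
```python
from h import *
f=pickle.load(open("w1.pkl","rb"));np.set_printoptions(precision=4,suppress=True)
P=wcloud(f)[100:145,380:435].reshape(-1,3);C=f["frame"][100:145,380:435].reshape(-1,3).max(1)
m=(C<60)&(P[:,2]>.045)&(P[:,2]<.1);print(m.sum(),P[m].mean(0),P[m].min(0),P[m].max(0))
t=m&(P[:,2]>.08);print(P[t].mean(0))
```

```text
485 [0.527  0.1466 0.076 ] [0.521  0.1397 0.0456] [0.538  0.1566 0.0887]
[0.5289 0.148  0.086 ]
```

>>> jog_arm([
  [[0, 0, -3.29], [0.068, 0.13, 0.04], 0.085],
  [[0, 0, -3.29], [0.068, 0.13, 0.04], 0.085],
  [[0, 0, -3.29], [0.068, 0.13, 0.04], 0.085],
  [[0, 0, -3.29], [0.068, 0.13, 0.04], 0.085],
  [[0, 0, -3.29], [0.068, 0.13, 0.04], 0.085],
])

```text
time_s: 2.08
ee_pos: [0.5299, 0.1457, 0.1824]
ee_rot: [0.114, 0.993, -0.001, -0.0]
wrist_force: [0.3, -0.3, 0.3]
opening: 0.0851
gripper_force: 0.0
```

Run:
```python
from h import *
from cell import arm
t=np.radians(167.4)
s=arm.sense();print(s["time_s"],s["ee_pos"],s["joints"].round(2),row(s,[.5295,.149,.044],frame([np.cos(t),np.sin(t),0],[0,0,-1])))
```

```text
2.075 [0.52987296 0.14573508 0.18237641] [ 0.09  0.62 -0.63  1.84  0.48  0.84  0.56] (array([-0.01, -0.  , -0.05]), array([0.001 , 0.0033, 0.1384]))
```

>>> jog_arm([
  [[0, 0, 0], [0.001, 0.002, 0.06], 0.085],
  [[0, 0, 0], [0.001, 0.002, 0.11], 0.085],
  [[0, 0, 0], [0.001, 0.002, 0.138], 0.085],
  [[0, 0, 0], [0.001, 0.002, 0.138], 0.0],
  [[0, 0, 0], [0.001, 0.002, 0.138], 0.0],
  [[0, 0, 0], [0.001, 0.002, 0.138], 0.0],
  [[0, 0, 0], [0.001, 0.002, 0.138], 0.0],
  [[0, 0, 0], [0.001, 0.002, 0.138], 0.0],
], newtons=50)

```text
time_s: 3.08
ee_pos: [0.5302, 0.148, 0.0461]
ee_rot: [0.113, 0.994, -0.001, 0.001]
wrist_force: [-1.6, -3.8, 7.6]
opening: 0.0167
gripper_force: 48.6
```

>>> jog_arm([
  [[0, 0, 0], [0, -0.03, 0], 0.0],
  [[0, 0, 0], [0, -0.06, 0], 0.0],
  [[0, 0, 0], [0, -0.09, 0], 0.0],
  [[0, 0, 0], [0, -0.115, 0], 0.0],
  [[0, 0, 0], [0, -0.127, 0], 0.0],
  [[0, 0, 0], [0, -0.131, 0], 0.0],
  [[0, 0, 0], [0, -0.133, 0], 0.0],
  [[0, 0, 0], [0, -0.133, 0], 0.0],
])

```text
time_s: 4.08
ee_pos: [0.5015, 0.0212, 0.0461]
ee_rot: [0.112, 0.994, 0.001, 0.002]
wrist_force: [0.5, 2.4, 6.1]
opening: 0.0165
gripper_force: 51.9
```

>>> jog_arm([
  [[0, 0, 0], [0, -0.003, 0], 0.0],
  [[0, 0, 0], [0, -0.006, 0], 0.0],
  [[0, 0, 0], [0, -0.006, 0], 0.0],
])

```text
time_s: 4.45
ee_pos: [0.5016, 0.0213, 0.0461]
ee_rot: [0.11, 0.994, 0.006, 0.003]
wrist_force: [2.1, 14.4, 0.5]
opening: 0.017
gripper_force: 52.5
```

>>> jog_arm([
  [[0, 0, 0], [0, 0.006, 0], 0.0],
  [[0, 0, 0], [0, 0.007, 0], 0.085],
  [[0, 0, 0], [0, 0.007, 0], 0.085],
  [[0, 0, 0], [0, 0.007, 0], 0.085],
  [[0, 0, 0], [0, 0.007, -0.04], 0.085],
  [[0, 0, 0], [0, 0.007, -0.1], 0.085],
  [[0, 0, 0], [0, 0.007, -0.16], 0.085],
  [[0, 0, 0], [0, 0.007, -0.19], 0.085],
  [[0, 0, 0], [0, 0.007, -0.19], 0.085],
])

```text
time_s: 5.58
ee_pos: [0.5014, 0.0208, 0.2367]
ee_rot: [0.113, 0.994, 0.0, 0.002]
wrist_force: [-0.0, -0.1, -0.5]
opening: 0.0848
gripper_force: 0.0
```

Run:
```python
from h import *
from cell import arm
s=arm.sense();print(s["time_s"],s["ee_pos"],s["ee_rot"].round(3),s["opening"])
d={n:arm.grab_frame(n) for n in("scene","side","wrist")};pickle.dump(d,open("f2.pkl","wb"))
cv2.imwrite("pics/w2.png",np.hstack([d["wrist"]["frame"][:,:,::-1][:,80:480],d["scene"]["frame"][60:,:,::-1][:260,200:500].repeat(1,0).copy() if 0 else cv2.resize(d["scene"]["frame"][80:290,240:440,::-1],(400,420))]))
```

```text
5.575 [0.50142601 0.02084431 0.236712  ] [0.113 0.994 0.    0.002] 0.08479978874605976
```

View pics/w2.png

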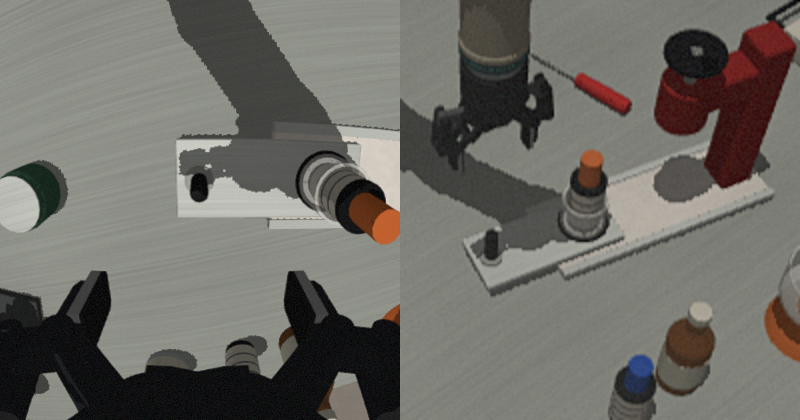

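The slide is out and the handle free. The stem is at about (455,215) in the full wrist frame and about (335,163) in the scene view, clear of the head.

```bash
python3 - <<'E'
from h import *
d=pickle.load(open("f2.pkl","rb"));np.set_printoptions(precision=4,suppress=True)
def stem(P,C,n):
    C=C.astype(int);m=(C[...,0]>1.6*C[...,2])&(C[...,1]>.35*C[...,0])&(P[...,2]>.125)&(P[...,2]<.185)&(np.hypot(P[...,0]-.533,P[...,1]-.163)<.05)
    Q=P[m];print(n,len(Q),Q.mean(0),Q.min(0),Q.max(0));t=Q[Q[:,2]>Q[:,2].max()-.008];print("  top",len(t),t.mean(0),(t.min(0)+t.max(0))/2)
for n in d: stem((wcloud if n=="wrist" else cloud)(d[n]),d[n]["frame"],n)
for n,b in(("scene",(180,250,280,352)),("side",(262,312,140,197))):
    f=d[n];P,C=box(f,*b);k=np.hypot(P[:,0]-.655,P[:,1]-.315)<.085;P,C=P[k],C[k]
    for lo,hi in((.006,.022),(.022,.06),(.06,.08),(.08,.1),(.1,.12),(.12,.16)):
        m=(P[:,2]>lo)&(P[:,2]<=hi)
        if m.sum()>4: print(n,lo,m.sum(),P[m].mean(0),P[m].min(0),P[m].max(0),C[m].mean(0))
E
python3 - <<'E'
import pickle,cv2,numpy as np
d=pickle.load(open("f2.pkl","rb"))
a=cv2.resize(d["scene"]["frame"][280:355,175:255,::-1],(400,375),interpolation=2);b=cv2.resize(d["side"]["frame"][130:205,250:330,::-1],(400,375),interpolation=2)
cv2.imwrite("pics/cam.png",cv2.convertScaleAbs(np.hstack([a,b]),alpha=1.8))
E
```

```text
scene 195 [0.538  0.159  0.1596] [0.5129 0.1477 0.1265] [0.5508 0.1796 0.1784]
  top 78 [0.5342 0.1624 0.174 ] [0.5332 0.1638 0.1744]
side 231 [0.5281 0.1679 0.1584] [0.5159 0.1446 0.1254] [0.5482 0.1789 0.178 ]
  top 90 [0.5315 0.1637 0.1736] [0.5326 0.1621 0.1741]
wrist 1910 [0.5293 0.1589 0.1608] [0.5088 0.1409 0.1252] [0.5575 0.1868 0.1754]
  top 988 [0.5323 0.162  0.173 ] [0.5335 0.1631 0.1714]
```

View pics/cam.png

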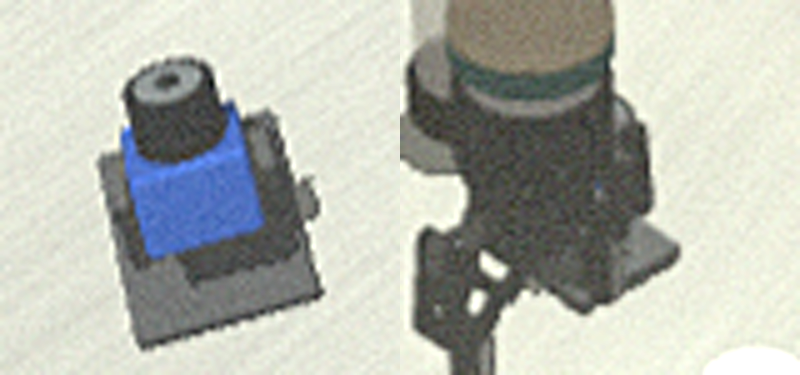

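The crop shows the lens front at about scene pixel (208.6,296.4), the barrel tilted up and towards the left of the picture, and the base's near corners at (204,349) and (239,338.6).

Run:
```python
from h import *
d=pickle.load(open("f0.pkl","rb"));np.set_printoptions(precision=4,suppress=True)
def ray(f,u,v,z):
    K=f["intrinsics"];E=f["extrinsics"];r=E[:3,:3]@[(u-K[0,2])/K[0,0],(v-K[1,2])/K[1,1],1];return E[:3,3]+r*(z-E[2,3])/r[2]
S=d["scene"]
print("lens ray",ray(S,208.6,296.4,.125))
a,b=ray(S,204,349,0.0),ray(S,239,338.6,0.0);print("corners",a,b,np.linalg.norm(a-b),np.degrees(np.arctan2(*(b-a)[1::-1])))
for n,bb in(("scene",(180,250,280,352)),("side",(262,312,140,197))):
    f=d[n];P,C=box(f,*bb);k=np.hypot(P[:,0]-.655,P[:,1]+.315)<.09;P,C=P[k],C[k]
    m=(P[:,2]>.007)&(P[:,2]<.03)
    print(n,"base",cv2.minAreaRect(P[m][:,:2].astype(np.float32)*1000),np.median(P[m][:,2]))
    bl=(C[:,2]>1.5*C[:,0])&(P[:,2]>.03)
    for nm,m in(("blue",bl),("lens",(~bl)&(P[:,2]>.1))):
        Q=P[m];print(n,nm,len(Q),Q.mean(0),Q.min(0),Q.max(0))
    t=(~bl)&(P[:,2]>.118);Q=P[t];c=Q.mean(0);print("front",len(Q),c,np.linalg.svd(Q-c)[2][2])
```

```text
lens ray [ 0.6374 -0.3058  0.125 ]
corners [ 0.69   -0.3705  0.    ] [ 0.7201 -0.2889  0.    ] 0.08697764748906342 69.74364466635352
scene base ((650.2261352539062, -309.697021484375), (165.6187744140625, 123.99649047851562), 70.75074768066406) 0.014874892962822628
scene blue 489 [ 0.6778 -0.3227  0.1001] [ 0.6285 -0.3528  0.0777] [ 0.7018 -0.284   0.1197]
scene lens 347 [ 0.6493 -0.3104  0.1249] [ 0.6191 -0.3321  0.1026] [ 0.6883 -0.2863  0.1393]
front 276 [ 0.6477 -0.3105  0.1278] [-0.0229  0.0207  0.9995]
side base ((653.4050903320312, -309.71051025390625), (130.05824279785156, 113.6855239868164), 41.52945327758789) 0.014503470684515296
side blue 144 [ 0.6579 -0.2997  0.0904] [ 0.6268 -0.3365  0.0507] [ 0.6963 -0.28    0.1297]
side lens 163 [ 0.6402 -0.3038  0.122 ] [ 0.6198 -0.3325  0.1002] [ 0.6859 -0.2793  0.1405]
front 108 [ 0.6403 -0.3064  0.1275] [ 0.3611 -0.1864 -0.9137]
```

>>> jog_arm([
  [[0, 0, 0], [0.001, 0.05, 0], 0.085],
  [[0, 0, 0], [0.001, 0.1, 0], 0.085],
  [[0, 0, 0], [0.001, 0.13, 0], 0.085],
  [[0, 0, 0], [0.001, 0.145, 0], 0.085],
  [[0, 0, 0], [0.001, 0.145, 0], 0.085],
])

```text
time_s: 6.35
ee_pos: [0.531, 0.1627, 0.2335]
ee_rot: [0.112, 0.994, -0.0, -0.001]
wrist_force: [-0.3, -1.0, -0.1]
opening: 0.0851
gripper_force: 0.0
```

Run:
```python
from h import *
from cell import arm
t=np.radians(167.4)
s=arm.sense();print(s["time_s"],s["ee_pos"],row(s,[.533,.1625,.135],frame([np.cos(t),np.sin(t),0],[0,0,-1])))
```

```text
6.35 [0.53098767 0.16268395 0.23351581] (array([-0.01, -0.01, -0.02]), array([-0.0022,  0.0004,  0.0985]))
```

>>> jog_arm([
  [[0, 0, 0], [-0.002, 0, 0.05], 0.085],
  [[0, 0, 0], [-0.002, 0, 0.085], 0.085],
  [[0, 0, 0], [-0.002, 0, 0.0985], 0.085],
  [[0, 0, 0], [-0.002, 0, 0.0985], 0.085],
  [[0, 0, 0], [-0.002, 0, 0.0985], 0.02],
  [[0, 0, 0], [-0.002, 0, 0.0985], 0.0],
  [[0, 0, 0], [-0.002, 0, 0.0985], 0.0],
  [[0, 0, 0], [-0.002, 0, 0.0985], 0.0],
  [[0, 0, 0], [-0.002, 0, 0.0985], 0.0],
], newtons=70)

```text
time_s: 7.48
ee_pos: [0.5341, 0.1624, 0.137]
ee_rot: [0.112, 0.994, 0.0, 0.001]
wrist_force: [-0.6, 0.2, 6.9]
opening: 0.0285
gripper_force: 68.6
```

>>> jog_arm([
  [[0, 0, 0], [0, 0, -0.015], 0.0],
  [[0, 0, 0], [0, 0, -0.04], 0.0],
  [[0, 0, 0], [0, 0, -0.075], 0.0],
  [[0, 0, 0], [0, 0, -0.115], 0.0],
  [[0, 0, 0], [0, 0, -0.15], 0.0],
  [[0, 0, 0], [0, 0, -0.165], 0.0],
  [[0, 0, 0], [0, 0, -0.165], 0.0],
])

```text
time_s: 8.35
ee_pos: [0.5337, 0.1621, 0.3016]
ee_rot: [0.113, 0.994, 0.0, 0.001]
wrist_force: [-0.0, 0.4, -1.5]
opening: 0.0289
gripper_force: 69.1
```

Run:
```python
from h import *
from cell import arm
t=np.radians(120)
s=arm.sense();print(s["time_s"],s["ee_pos"],s["opening"],s["gripper_force"],s["wrist_force"],s["joints"].round(2),row(s,[.47,-.20,.33],frame([np.cos(t),np.sin(t),0],[0,0,-1])))
```

```text
8.35 [0.53368888 0.16205256 0.30163441] 0.028886000611106553 69.10024881362915 [-0.04903819  0.44840311 -1.49559637] [ 0.14  0.51 -0.76  1.67  0.38  1.11  0.63] (array([0.  , 0.01, 4.71]), array([-0.019 , -0.3671, -0.0285]))
```

>>> jog_arm([
  [[0, 0, 0.4], [0, -0.025, -0.003], 0],
  [[0, 0, 1], [-0.003, -0.07, -0.01], 0],
  [[0, 0, 1.7], [-0.006, -0.12, -0.015], 0],
  [[0, 0, 2.4], [-0.01, -0.17, -0.02], 0],
  [[0, 0, 3.1], [-0.013, -0.22, -0.028], 0],
  [[0, 0, 3.7], [-0.015, -0.27, -0.028], 0],
  [[0, 0, 4.2], [-0.017, -0.32, -0.028], 0],
  [[0, 0, 4.5], [-0.019, -0.35, -0.028], 0],
  [[0, 0, 4.71], [-0.019, -0.367, -0.028], 0],
  [[0, 0, 4.71], [-0.019, -0.367, -0.028], 0],
])

```text
time_s: 9.6
ee_pos: [0.4693, -0.2002, 0.3281]
ee_rot: [0.501, 0.866, -0.0, -0.001]
wrist_force: [0.1, 1.0, -1.1]
opening: 0.0285
gripper_force: 69.4
```

Run:
```python
from h import *
from cell import arm
s=arm.sense();print(s["time_s"],s["ee_pos"],s["opening"],s["wrist_force"],s["joints"].round(2))
f=arm.grab_frame("wrist");pickle.dump(f,open("w3.pkl","wb"));cv2.imwrite("pics/w3.png",f["frame"][:,:,::-1])
```

```text
9.6 [ 0.46927271 -0.20022795  0.32807801] 0.02846605309037587 [ 0.11034948  1.01798607 -1.13248576] [ 0.73  0.36 -0.52  1.75  0.2   1.09  0.66]
```

View pics/w3.png

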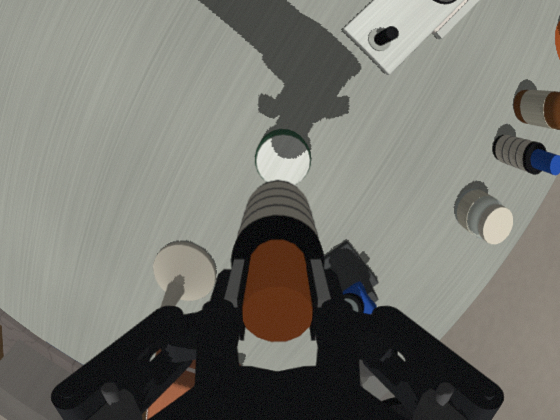

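The wrist view shows the cartridge held upright in the fingers. The inspection camera at (355,280) is partly hidden, so I will refine its yaw from the scene image's base edges.

Run:
```python
from h import *
from cell import arm
np.set_printoptions(precision=4,suppress=True)
d=pickle.load(open("f0.pkl","rb"));f=d["scene"]
def ray(f,u,v,z):
    K=f["intrinsics"];E=f["extrinsics"];r=E[:3,:3]@[(u-K[0,2])/K[0,0],(v-K[1,2])/K[1,1],1];return E[:3,3]+r*(z-E[2,3])/r[2]
ang=lambda a,b:np.degrees(np.arctan2(*(b-a)[1::-1]))
L=[ray(f,195,311.6,.015),ray(f,203.5,347,.015)];Rr=[ray(f,229.4,302,.015),ray(f,239,337.5,.015)]
print("left",L,np.linalg.norm(L[1]-L[0]),ang(L[1],L[0]),"right",Rr,np.linalg.norm(Rr[1]-Rr[0]),ang(Rr[1],Rr[0]),"near",ang(L[1],Rr[1])+90,np.linalg.norm(L[1]-Rr[1]),"centre",(L[0]+L[1]+Rr[0]+Rr[1])/4)
# blue body: PCA-free, mean of side faces; rect of blue footprints in both views
Q=[]
for n,bb in(("scene",(180,250,280,352)),("side",(262,312,140,197))):
    P,C=box(d[n],*bb);Q.append(P[(C[:,2]>1.5*C[:,0])&(P[:,2]>.03)&(np.hypot(P[:,0]-.66,P[:,1]+.315)<.07)])
Q=np.vstack(Q);print("blue rect",cv2.minAreaRect(Q[:,:2].astype(np.float32)*1000))
# barrel front by rays on z=.125: side view circle found by dark/grey ring
z=d["side"]["frame"][135:175,270:310];g=cv2.cvtColor(z,cv2.COLOR_RGB2GRAY)
cs=cv2.HoughCircles(cv2.resize(g,None,fx=6,fy=6,interpolation=2),cv2.HOUGH_GRADIENT,1,60,param1=60,param2=20,minRadius=25,maxRadius=70)
if cs is not None:
    for c in cs[0][:4]: print(c/6+[270,135,0],ray(d["side"],c[0]/6+270,c[1]/6+135,.125))
cv2.imwrite("pics/lens.png",cv2.convertScaleAbs(cv2.resize(d["side"]["frame"][135:195,260:320,::-1],(480,480),interpolation=2),alpha=1.8))
```

```text
left [array([ 0.6022, -0.3388,  0.015 ]), array([ 0.6904, -0.3699,  0.015 ])] 0.09352357880486974 160.59032817037118 right [array([ 0.633 , -0.2566,  0.015 ]), array([ 0.7227, -0.2895,  0.015 ])] 0.09556104153931866 159.85709853893573 near 158.12814424628638 0.08668633434561693 centre [ 0.6621 -0.3137  0.015 ]
blue rect ((664.591552734375, -316.451904296875), (57.079891204833984, 65.47217559814453), 69.14275360107422)
[289.9167 155.25     7.25  ] [ 0.6354 -0.2996  0.125 ]
```

View pics/lens.png

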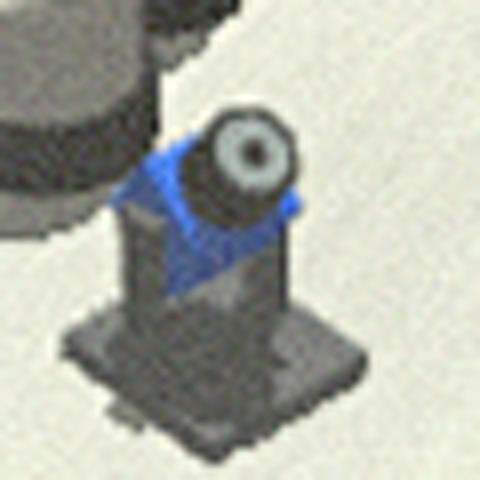

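In the side view the lens front's centre is at about (291.6,154.1), and the barrel points along the base's short-side normal as expected.

```bash
cat > tgt.py <<'E'
from h import *
a=np.radians(159.5);lens=np.array([.6383,-.3053,.125]);dv=np.array([np.sin(np.radians(35))*np.cos(a),np.sin(np.radians(35))*np.sin(a),np.cos(np.radians(35))])
def tcp(dist,end=.102): return lens+dv*(dist+end)
t=np.radians(120);RT=frame([np.cos(t),np.sin(t),0],-dv)
E
python3 - <<'E'
from tgt import *
from cell import arm
f=pickle.load(open("f0.pkl","rb"))["side"]
K=f["intrinsics"];E=f["extrinsics"];r=E[:3,:3]@[(291.6-K[0,2])/K[0,0],(154.1-K[1,2])/K[1,1],1];print(E[:3,3]+r*(.125-E[2,3])/r[2])
s=arm.sense();print(dv,tcp(.12),tcp(.18));print(row(s,tcp(.18),RT))
E
```

```text
[ 0.63357566 -0.30758171  0.125     ]
[-0.5372531   0.2008707   0.81915204] [ 0.51902981 -0.2607067   0.30685175] [ 0.48679463 -0.24865446  0.35600088]
(array([-2.36, -2.6 ,  0.55]), array([-0.0516, -0.0103, -0.0276]))
```

>>> jog_arm([
  [[-0.3, -0.3, 0.1], [-0.01, -0.002, -0.01], 0],
  [[-0.9, -1, 0.2], [-0.02, -0.005, -0.02], 0],
  [[-1.5, -1.7, 0.35], [-0.035, -0.008, -0.028], 0],
  [[-2, -2.2, 0.45], [-0.045, -0.01, -0.028], 0],
  [[-2.36, -2.6, 0.55], [-0.0516, -0.0103, -0.0276], 0],
  [[-2.36, -2.6, 0.55], [-0.0516, -0.0103, -0.0276], 0],
  [[-2.36, -2.6, 0.55], [-0.0516, -0.0103, -0.0276], 0],
])

```text
time_s: 10.52
ee_pos: [0.4879, -0.2485, 0.3572]
ee_rot: [0.516, 0.802, 0.064, 0.294]
wrist_force: [0.4, -0.2, -0.9]
opening: 0.0287
gripper_force: 69.7
```

```bash
sed -i 's/\[.6383,-.3053,.125\]/[.637,-.306,.125]/' tgt.py
python3 - <<'E'
from tgt import *
from cell import arm
np.set_printoptions(precision=4,suppress=True)
s=arm.sense();print(s["time_s"],s["joints"].round(2),s["wrist_force"],row(s,tcp(.12),RT))
d={n:arm.grab_frame(n) for n in("scene","side","wrist")};pickle.dump(d,open("f4.pkl","wb"))
cv2.imwrite("pics/f4.png",cv2.convertScaleAbs(np.hstack([cv2.resize(d["scene"]["frame"][200:360,130:290,::-1],(400,400)),cv2.resize(d["side"]["frame"][60:220,230:390,::-1],(400,400))]),alpha=1.5))
E
```

```text
10.525 [ 0.94  0.12 -0.54  2.17  0.1   0.26  0.77] [ 0.4265 -0.2426 -0.9031] (array([0.01, 0.  , 0.01]), array([ 0.0005, -0.0029,  0.0598]))
```

View pics/f4.png

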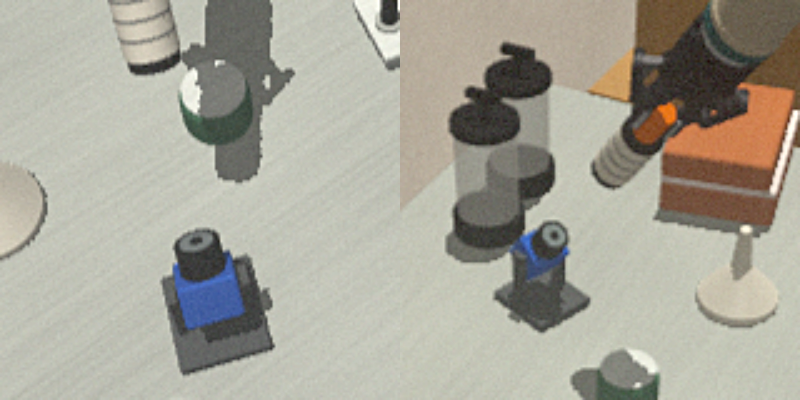

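The cartridge is held with its axis pointing at the lens in both views. Its end is at about crop (155,68) in the scene half and (608,180) in the side half, with the lens at (198,241) and (555,235).

>>> jog_arm([
  [[0, 0, 0], [0, -0.003, 0.01], 0],
  [[0, 0, 0], [0, -0.003, 0.025], 0],
  [[0, 0, 0], [0, -0.003, 0.04], 0],
  [[0, 0, 0], [0, -0.003, 0.052], 0],
  [[0, 0, 0], [0, -0.003, 0.059], 0],
  [[0, 0, 0], [0, -0.003, 0.0598], 0],
  [[0, 0, 0], [0, -0.003, 0.0598], 0],
])

```text
time_s: 11.55
ee_pos: [0.517, -0.2632, 0.3069]
ee_rot: [0.517, 0.801, 0.064, 0.295]
wrist_force: [-1.0, 0.1, -2.4]
opening: 0.0287
gripper_force: 69.7
```

Run:
```python
from tgt import *
from cell import arm
from scipy.optimize import least_squares
np.set_printoptions(precision=4,suppress=True)
s=arm.sense();print(s["time_s"],s["joints"].round(2),s["wrist_force"],row(s,tcp(.12),RT))
d={n:arm.grab_frame(n) for n in("scene","side","wrist")};pickle.dump(d,open("f5.pkl","wb"))
c0=lens+.12*dv
for n in("scene","side"):
    f=d[n];P=cloud(f).reshape(-1,3);q=P-c0;h=q@dv;rr=np.linalg.norm(q-h[:,None]*dv,axis=1)
    k=(rr<.036)&(h>-.02)&(h<.09)&(f["z_map"].ravel()>0);Q=q[k];hh=h[k]
    e1=np.cross(dv,[0,0,1]);e1/=np.linalg.norm(e1);e2=np.cross(dv,e1)
    x,y=Q@e1,Q@e2;b=(hh>.008)&(hh<.082)
    r=least_squares(lambda p:np.hypot(x[b]-p[0]-p[1]*hh[b],y[b]-p[2]-p[3]*hh[b])-.0245,[0,0,0,0],loss="soft_l1",f_scale=.002)
    print(n,b.sum(),"offset mm",r.x[[0,2]]*1000,"tilt deg",np.degrees(r.x[[1,3]]),"end h",np.percentile(hh,[0.5,2,5]),"res",np.median(abs(r.fun)))
cv2.imwrite("pics/f5.png",cv2.convertScaleAbs(np.hstack([cv2.resize(d["scene"]["frame"][200:360,130:290,::-1],(400,400)),cv2.resize(d["side"]["frame"][60:220,230:390,::-1],(400,400))]),alpha=1.5))
```

```text
11.55 [ 1.09  0.3  -0.8   2.18  1.04  0.24 -0.15] [-1.0151  0.135  -2.3589] (array([ 0.  ,  0.01, -0.  ]), array([0.0013, 0.0014, 0.0001]))
scene 724 offset mm [0.2078 1.6184] tilt deg [-0.1217 -0.835 ] end h [0.0019 0.0039 0.0066] res 0.0009671106129356052
side 245 offset mm [-2.243  -0.5907] tilt deg [0.4077 0.6054] end h [0.0007 0.0026 0.0079] res 0.0009120352071541604
```

View pics/f5.png

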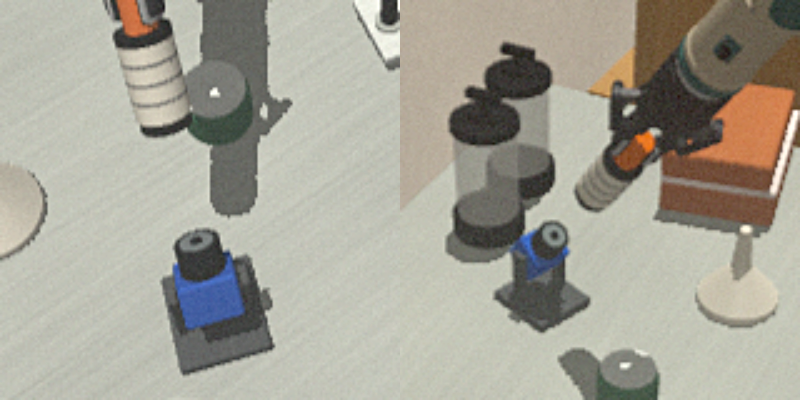

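The cartridge sits on the line of sight in both views, with 1–2 mm offset, tilt under 1° and its end about 120 mm from the lens. I'll hold it briefly to confirm it is still.

>>> jog_arm([
  [[0, 0, 0], [0, 0, 0], 0],
  [[0, 0, 0], [0, 0, 0], 0],
  [[0, 0, 0], [0, 0, 0], 0],
  [[0, 0, 0], [0, 0, 0], 0],
])

```text
time_s: 12.2
ee_pos: [0.5166, -0.2632, 0.3066]
ee_rot: [0.517, 0.801, 0.064, 0.295]
wrist_force: [-0.3, 1.1, -1.5]
opening: 0.0287
gripper_force: 69.7
```

Run:
```python
from tgt import *
from cell import arm
s=arm.sense();r=row(s,tcp(.12),RT);print(s["joint_velocities"].round(4),s["joints"].round(3),r)
if abs(s["joint_velocities"]).max()<.02 and np.linalg.norm(r[1])<.003: print(arm.hand_in())
```

```text
[ 0.0006 -0.0009  0.0002 -0.0008 -0.0014  0.0003  0.0004] [ 1.093  0.305 -0.803  2.178  1.04   0.237 -0.155] (array([0.  , 0.01, 0.  ]), array([ 0.0011,  0.0018, -0.    ]))
the job is handed in; nothing more can be done
None
```

The job is handed in at about 12 s: the slide is fully out, and the cartridge is held still on the camera's line of sight with its black end about 120 mm from the lens (measured 1–2 mm off the line, under 1° tilt).

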